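Try cheese-cutter handle grips on the leaning gauge pin and sort them

TASK

Two new red handle grips for the cheese-wire cutter stand on the stall table and look alike, but not every grip is bored deep enough. One at a time, slide each grip, open end first, down the leaning steel gauge pin until it gently comes to a stop, then draw it off and stand it upright in its tray before trying the next: in the blue tray if it went fully home against the pin's collar, in the white tray if it stopped short. Do not force the pin, and leave the other things on the table where they are.

Things in the scene. Friction and masses are not known exactly. Their poses are not given: they have to be found in the camera images.
- grip_a: Red-lacquered wooden handle grip: cylinder 44 mm dia, 110 mm long, rounded closed top, thin brass band by its open end, 130 g, stands open end down. Blind bore, 24 mm dia, from the open end: 85 mm deep (fits) or 45 mm deep (too short); not visible outside, not told by the name. Origin: centre of the open end (its underside as it stands); z along its axis to the closed top.
- grip_b: Red-lacquered wooden handle grip: cylinder 44 mm dia, 110 mm long, rounded closed top, thin brass band by its open end, 130 g, stands open end down. Blind bore, 24 mm dia, from the open end: 85 mm deep (fits) or 45 mm deep (too short); not visible outside, not told by the name. Origin: centre of the open end (its underside as it stands); z along its axis to the closed top.
- pin: Steel pin, 18 mm dia, 80 mm long, last 14 mm tapering to 6 mm, on a collar 48 mm dia, 12 mm thick; on a fixed grey stand (foot 130 x 110 x 16 mm). Leans 0.6 rad from vertical, towards the robot and to its right. Origin: centre of the collar's upper face, 80 mm above the table; z along the pin to its tip, y level. A fitting grip's open end meets the collar; a short one's stops 35 mm from it.
- blue_tray: Blue plastic open tray for grips that fit. 160 x 140 x 35 mm outside (x, y, z), walls and floor 5 mm, fixed to the table. Origin: centre of its underside, z up.
- white_tray: White plastic open tray for grips that stop short. 160 x 140 x 35 mm outside (x, y, z), walls and floor 5 mm, fixed to the table. Origin: centre of its underside, z up.
- wedge: Bystander: block of cheese 90 x 50 x 45 mm, origin under its centre.
- jar: Bystander: honey jar 60 mm in diameter, 85 mm high, origin under its centre.
- spreader: Bystander: 200 mm spatula lying flat on the table.
- crock: Bystander: white ceramic cup 80 mm in diameter, 70 mm high, origin under its centre.
Mind the look-alikes: they are no part of the job. What is shaped like the grip_a but green or pink is not meant.

How it is judged:
On the way, in this order (a step that is already met when the one before it is completed fails the run):
1. One grip has been slid down the pin as far as it goes (fully home, or stopped by the tip) (((z of grip_a in the frame of pin between -0.01 and 0.008 m and x of grip_a in the frame of pin between -0.009 and 0.009 m and y of grip_a in the frame of pin between -0.009 and 0.009 m and angle between the z axis of grip_a and the z axis of pin, either way round below 0.15 rad) or (z of grip_b in the frame of pin between 0.025 and 0.042 m and x of grip_b in the frame of pin between -0.009 and 0.009 m and y of grip_b in the frame of pin between -0.009 and 0.009 m and angle between the z axis of grip_b and the z axis of pin, either way round below 0.15 rad))), for 0.1 s.
2. The first grip stands in its right tray and the other has been slid down the pin as far as it goes ((((x of grip_a in the frame of blue_tray between -0.07 and 0.07 m and y of grip_a in the frame of blue_tray between -0.06 and 0.06 m and z of grip_a in the frame of blue_tray below 0.015 m and angle between grip_a's own z axis and vertical below 0.12 rad and linear speed of grip_a below 0.03 m/s) and (z of grip_b in the frame of pin between 0.025 and 0.042 m and x of grip_b in the frame of pin between -0.009 and 0.009 m and y of grip_b in the frame of pin between -0.009 and 0.009 m and angle between the z axis of grip_b and the z axis of pin, either way round below 0.15 rad)) or ((x of grip_b in the frame of white_tray between -0.07 and 0.07 m and y of grip_b in the frame of white_tray between -0.06 and 0.06 m and z of grip_b in the frame of white_tray below 0.015 m and angle between grip_b's own z axis and vertical below 0.12 rad and linear speed of grip_b below 0.03 m/s) and (z of grip_a in the frame of pin between -0.01 and 0.008 m and x of grip_a in the frame of pin between -0.009 and 0.009 m and y of grip_a in the frame of pin between -0.009 and 0.009 m and angle between the z axis of grip_a and the z axis of pin, either way round below 0.15 rad)))), for 0.1 s.
At the end, for the whole second after the job is handed in: The grip that went fully home (within 8 mm) stands in the blue tray and the one that stopped short (within 7 mm of its stop) in the white: upright within 0.12 rad, on the tray floor, centre within 70 mm (tray x) and 60 mm (tray y) of the tray centre, at rest (x of grip_a in the frame of blue_tray between -0.07 and 0.07 m and y of grip_a in the frame of blue_tray between -0.06 and 0.06 m and z of grip_a in the frame of blue_tray below 0.015 m and angle between each of grip_a, grip_b's own z axis and vertical below 0.12 rad and linear speed of each of grip_a, grip_b below 0.03 m/s and x of grip_b in the frame of white_tray between -0.07 and 0.07 m and y of grip_b in the frame of white_tray between -0.06 and 0.06 m and z of grip_b in the frame of white_tray below 0.015 m); the robot touches nothing.
It fails at once if the pin is pressed with more than 70 N (contact force between pin and anything else above 70 N).
It fails at once if a bystander is moved by more than 30 mm (distance of any of wedge, jar, spreader, crock from where it was at the start of the episode above 0.03 m).
It also fails if it takes over 72 s, if anything falls off the work surface, if the arm or the gripper's body presses on something with over 40 N, if the wrist force passes 120 N, or if a joint passes its speed limit or range.

ROBOT

A 7-joint arm with a two-finger parallel gripper is mounted at the origin on the work surface. World frame = base frame: x ahead of the robot, y to its left, z up, the work surface at z = 0. Lengths are in m, angles in rad, forces in N, time in s.
With the tool pointing down it reaches from about 0.425 to 0.875 m from the base axis. Payload 8.4 kg.
Tool frame: the origin (TCP) lies on the centre line of the jaws, within the pads' length; the fingertips stand 22 mm ahead of it and the grasp point (between the pads) lies 3 mm ahead of it; z points along the fingers, y is the line along which they close (so a half turn about z gives the same grasp; the last joint's range is limited). The gripper opens to 87 mm and grips with 3 to 60 N. Pads are 19 mm wide; open, the fingers measure 117 mm over their backs; the gripper's body (75 mm by 190 mm) begins 51 mm behind the grasp point.
Start: joints at [-0.099, 0.333, 0.04, 1.465, -0.013, 1.343, -0.059], TCP at [0.65, -0, 0.245] pointing down, gripper open.
Joint ranges: [-2.58, 2.58], [-0.38, 2.09], [-1.3, 1.39], [0.25, 2.4], [-1.5, 4.64], [0.08, 2.09], [-2.65, 2.65]. Speed limits (rad/s): [2.22, 2.22, 2.79, 2.79, 3.14, 3.14, 3.14].

INTERFACE

Orientations are given as a 3x3 rotation matrix whose columns are the frame's x, y, z axes.
In Python, from cell import telemetry, grab_frame, workorder gives the robot as it stands. The module is installed in compiled form; this text tells all that it offers.
- The arm moves only by the shell command python3 -m jog 'ROWS' [FORCE]. ROWS is JSON, a list of rows, each an object of numbers: "tx", "ty", "tz": the shift along the tool's x, y, z scaled (see below); "wx", "wy", "wz": the turn, a rotation vector about the tool's x, y, z scaled (see below); "jaw": the opening, from 0 (shut) to 1 (fully open). In form: [{"tx": .., "ty": .., "tz": .., "wx": .., "wy": .., "wz": .., "jaw": ..}, ...]. A call has 1 to 12 rows; each row shifts and turns the commanded pose from where the row before left it, along the tool's axes as they then stand; what a row does not reach is not made up. The controller multiplies each number of a shift by 25 cm and each number of a turn by 4 degrees. A row lasts 1/10 s, in which the tool goes at most 50 mm and 8.59 degrees, less where a joint would pass 70% of its speed; a pose out of reach is approached as far as the arm can. A call with a number of a shift or a turn outside -1 to 1 is refused whole. A call with a gripper value outside its range is refused whole. The fingers move at their own pace and stop on an object; FORCE is the grip in N (left out, the last holds). Time passes only in rows, so rows that do not move let the fingers close. It gives the time, the measured TCP pose, the force, the opening and the grip force at its end, in the units of the state.
- telemetry.sense(): the state, without advancing time (a new reading comes with each control period).
- grab_frame(name): name is "scene" or "side" or "wrist"; returns a dict with "image" (420x560x3 uint8, red, green, blue), "K" (3x3 intrinsics, pixels), "k1" (the pictures are not rectified: a ray, as slopes to the right and down, at radius r is drawn at 1 + k1 r^2 times it, then the intrinsics apply), "world_from_camera" (4x4, takes a point from camera to world coordinates). Camera axes: x right, y down, z forward; pixel columns grow to the right and rows downward; lengths in m; the calibration is good to about 2 mm. A picture is of the moment at which its call begins. There is no depth.
- workorder.job_done(): hands the job in; it is judged then, once.
The state is a dict: "t": time; "q": joint angles; "joint_velocities": joint speeds; "joint_torque": joint torques, N m; "position": TCP position; "tcp_rot": TCP orientation; "force": force on the tool from outside, world axes, zero at the start; "wrist_torque": the same for the moment, N m; "finger_gap": opening from 0.0 (shut) to 1.0 (fully open); "grasp_force": force on a finger pad.
Only numpy, scipy, OpenCV 4.12 (cv2) and the standard library are available. Lean on these libraries where they do the work, as an engineer would, in place of code of your own. Each camera call takes 0.05 s, during which the arm holds its last target. There are 200 camera calls.

## Working session

There is one attempt and no reset: what is moved stays moved. The work goes in short steps, Python scripts to look and compute and a shell command to move; the robot and the scene stay as the last step left them, time stands still between calls to the robot, and variables do not carry over. Pictures are saved under pics/ and viewed, at most 10 in all, crops included, and the job is handed in when it is done.

```bash
mkdir -p pics
python3 - <<'E'
from cell import telemetry, grab_frame
import cv2,numpy as np,pickle
s=telemetry.sense();print({k:np.round(v,3).tolist() for k,v in s.items()})
F={}
for n in("scene","side","wrist"):
    f=grab_frame(n);F[n]=f;cv2.imwrite(f"pics/{n}0.png",f["image"][:,:,::-1])
    print(n,np.round(f["K"],1).tolist(),f["k1"],np.round(f["world_from_camera"],3).tolist())
pickle.dump(F,open("f0.pkl","wb"))
E
```

```text
{'t': 0.0, 'q': [-0.099, 0.334, 0.04, 1.466, -0.013, 1.343, -0.058], 'joint_velocities': [0.001, 0.0, -0.003, 0.0, -0.001, 0.0, -0.001], 'joint_torque': [0.001, -65.635, 1.336, -40.38, -0.06, 0.045, 0.0], 'position': [0.65, -0.0, 0.244], 'tcp_rot': [[0.0, 1.0, -0.002], [1.0, -0.0, -0.0], [-0.0, -0.002, -1.0]], 'force': [-0.294, 0.147, -0.668], 'wrist_torque': [-0.017, 0.005, 0.006], 'grasp_force': 0.0, 'finger_gap': 1.004}
scene [[420.8, 0.0, 275.5], [0.0, 420.8, 205.0], [0.0, 0.0, 1.0]] -0.06561681111876201 [[0.783, 0.405, -0.473, 1.13], [0.622, -0.51, 0.594, -0.69], [-0.001, -0.759, -0.651, 0.816], [0.0, 0.0, 0.0, 1.0]]
side [[479.4, 0.0, 280.1], [0.0, 479.4, 209.2], [0.0, 0.0, 1.0]] -0.15025340979466534 [[-0.941, -0.2, 0.274, 0.246], [-0.339, 0.579, -0.741, 0.889], [-0.011, -0.79, -0.613, 0.788], [0.0, 0.0, 0.0, 1.0]]
wrist [[308.7, 0.0, 281.1], [0.0, 308.7, 211.5], [0.0, 0.0, 1.0]] -0.021880037087414875 [[1.0, 0.001, -0.001, 0.649], [0.0, -0.97, -0.241, 0.066], [-0.001, 0.241, -0.97, 0.385], [0.0, 0.0, 0.0, 1.0]]
```

View pics/scene0.png

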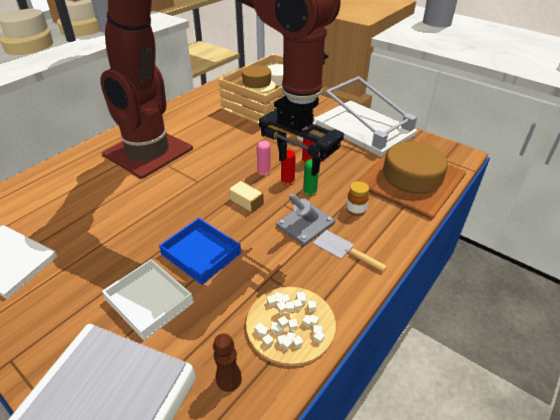

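View pics/side0.png

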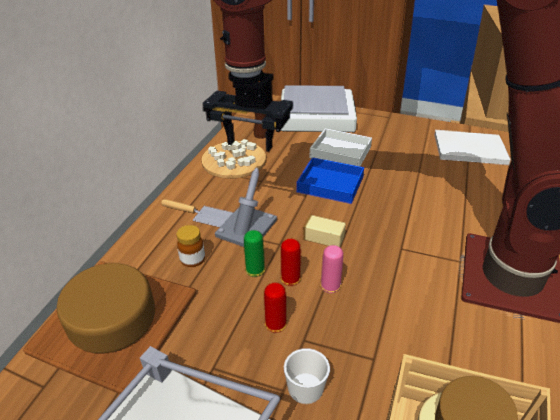

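The scene shows the leaning pin (~300,215), blue tray (200,250) and white tray (148,298). The side view has the pin at (247,213) with its tip at (257,172).

There are four grip-shaped candidates in the side view: red (290,262), red (275,307), green (255,253) and pink (332,268). The two red ones fit the description; green and pink are decoys. I'll confirm that in a crop.

```bash
cat > h.py <<'E'
import numpy as np,cv2
def ray(f,p):
    K=f["K"];d=np.array([f["k1"],0,0,0,0.])
    u=cv2.undistortPoints(np.array([[p]],float),K,d)[0,0]
    T=f["world_from_camera"];v=T[:3,:3]@np.array([u[0],u[1],1]);return T[:3,3],v/np.linalg.norm(v)
def onz(f,p,z):
    o,v=ray(f,p);return o+v*(z-o[2])/v[2]
def tri(f1,p1,f2,p2):
    o1,a=ray(f1,p1);o2,b=ray(f2,p2)
    s=np.linalg.lstsq(np.c_[a,-b],o2-o1,rcond=None)[0]
    x,y=o1+a*s[0],o2+b*s[1];return (x+y)/2,np.linalg.norm(x-y)
def proj(f,X):
    T=np.linalg.inv(f["world_from_camera"]);c=T[:3,:3]@X+T[:3,3]
    return cv2.projectPoints(c.reshape(1,1,3),np.zeros(3),np.zeros(3),f["K"],np.array([f["k1"],0,0,0,0.]))[0].ravel()
def blobs(m,amin=60):
    n,l,st,c=cv2.connectedComponentsWithStats(m.astype(np.uint8))
    return [(int(st[i,4]),c[i].round(1).tolist(),st[i,:4].tolist()) for i in range(1,n) if st[i,4]>amin]
E
python3 - <<'E'
import pickle;from h import *
F=pickle.load(open("f0.pkl","rb"))
for n in("scene","side","wrist"):
    f=F[n];h=cv2.cvtColor(f["image"],cv2.COLOR_RGB2HSV).astype(int);H,S,V=h[...,0],h[...,1],h[...,2]
    red=((H<4)|(H>176))&(S>200)&(V>100); blue=(abs(H-112)<10)&(S>180)&(V>60)
    for k,m,z in(("red",red,.055),("blue",blue,.02)):
        for a,c,b in blobs(m): print(n,k,a,c,b,onz(f,c,z).round(3))
def crop(f,x,y,w,h,k): return cv2.resize(f["image"][y:y+h,x:x+w,::-1],None,fx=k,fy=k,interpolation=cv2.INTER_CUBIC)
a=np.vstack([crop(F["scene"],260,185,80,60,5),crop(F["scene"],240,130,100,75,4)])
b=np.vstack([crop(F["side"],200,160,80,60,5),crop(F["side"],230,220,120,90,400/120)])
cv2.imwrite("pics/c1.png",np.hstack([a[:600],b[:600]]))
E
```

```text
scene red 62 [305.6, 155.0] [303, 149, 9, 12] [0.5   0.258 0.055]
scene red 347 [288.3, 167.2] [282, 150, 13, 33] [0.497 0.169 0.055]
scene blue 7647 [390.6, 318.0] [300, 159, 189, 261] [ 0.994 -0.108  0.02 ]
scene blue 2972 [199.9, 250.0] [160, 219, 81, 65] [ 0.51  -0.226  0.02 ]
side red 718 [289.8, 260.2] [281, 239, 19, 44] [0.492 0.167 0.055]
side red 823 [274.3, 305.4] [264, 283, 21, 47] [0.479 0.3   0.055]
side blue 6683 [442.1, 49.0] [403, 0, 94, 106] [ 0.277 -1.493  0.02 ]
side blue 2092 [330.2, 179.6] [297, 158, 67, 45] [ 0.502 -0.216  0.02 ]
wrist red 1481 [96.3, 12.9] [64, 0, 92, 34] [0.47  0.181 0.055]
wrist blue 1366 [205.6, 312.7] [166, 299, 68, 27] [ 0.548 -0.165  0.02 ]
```

View pics/c1.png

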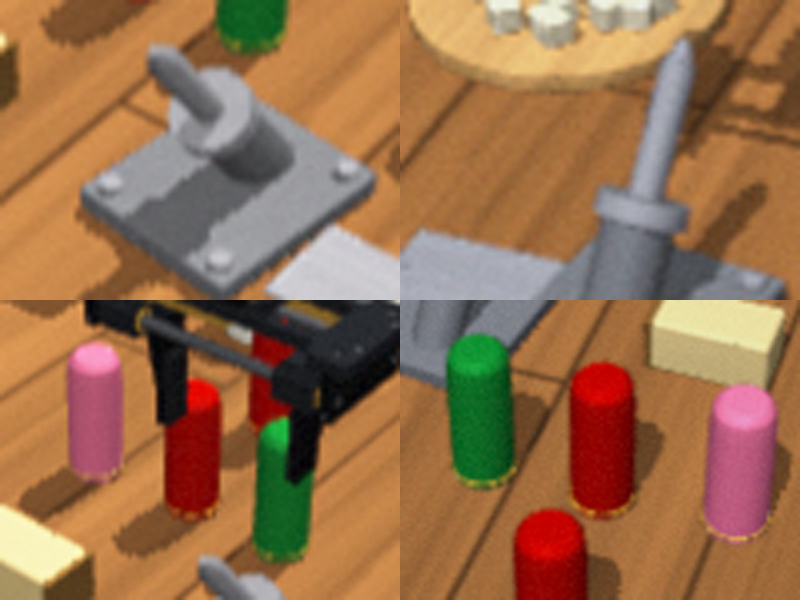

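View pics/wrist0.png

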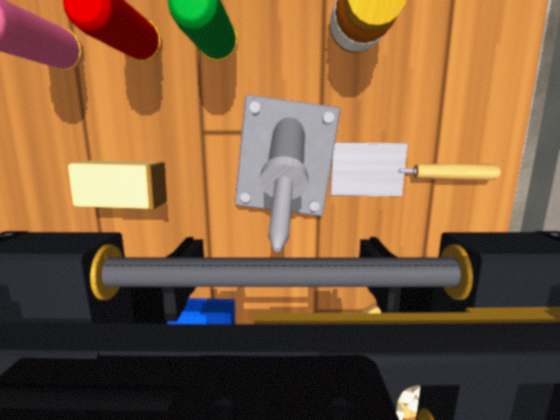

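The crop confirms two red grips standing between the pink and green decoys. Pin pixels: in the scene view the tip is about (291,195.4) and the collar face about (302,207.4). In the side view the tip is about (256.6,168.4) and the collar face about (249,199.6). In the wrist view the tip is about (278,247).

Run:
```python
import pickle;from h import *
from scipy.optimize import least_squares
F=pickle.load(open("f0.pkl","rb"));S,D,W=F["scene"],F["side"],F["wrist"]
print("tip",tri(S,(291,195.4),D,(256.6,168.4)),"col",tri(S,(302,207.4),D,(249,199.6)))
def pin(p):
    x,y,a=p;c=np.array([x,y,.08]);z=np.array([np.sin(.6)*np.cos(a),np.sin(.6)*np.sin(a),np.cos(.6)]);return c,z
obs=[(S,(291,195.4),.08),(S,(302,207.4),0),(D,(256.6,168.4),.08),(D,(249,199.6),0),(W,(278,247),.08)]
r=lambda p:np.concatenate([proj(f,pin(p)[0]+l*pin(p)[1])-q for f,q,l in obs])
s=least_squares(r,[.65,.06,-1.7]);print(s.x,r(s.x).round(1))
for n,a,b in(("pink",(264,158),(332,268)),("green",(311,177),(255,253)),("white",(148,298),(341,150)),("blue",(200,250),(330.2,179.6)),("crock",None,(307,377))):
    print(n,tri(S,a,D,b) if a else onz(D,b,.035))
f=W;img=cv2.resize(f["image"][80:260,210:370,::-1],None,fx=3.3,fy=3.3,interpolation=cv2.INTER_CUBIC)
for l in(0,.066,.08):
    q=proj(f,pin(s.x)[0]+l*pin(s.x)[1]);print(q);cv2.circle(img,tuple(int(v) for v in (q-[210,80])*3.3),2,(0,0,255),-1)
cv2.imwrite("pics/w1.png",img)
```

```text
tip (array([ 0.64724879, -0.02474832,  0.1436955 ]), np.float64(0.00476027070330177)) col (array([0.65304774, 0.01889802, 0.07702127]), np.float64(0.0051151518368053725))
[ 0.65255871  0.02046401 -1.71255276] [-1.1 -1.2 -0.7 -1.4 -0.7 -0.4 -1.1 -0.4  0.2  0.2]
pink (array([0.40085841, 0.16195053, 0.05404212]), np.float64(0.0064952246521725295))
green (array([0.57666742, 0.17163829, 0.05366175]), np.float64(0.0069303058848415155))
white (array([ 0.5171525 , -0.40509709,  0.00813889]), np.float64(0.000909939146657748))
blue (array([ 0.5047396 , -0.22303147,  0.01428001]), np.float64(0.002331879498462106))
crock [0.37149202 0.42327979 0.035     ]
[285.21355948 181.36820008]
[279.62853562 233.7274612 ]
[278.19579136 247.15767827]
```

View pics/w1.png

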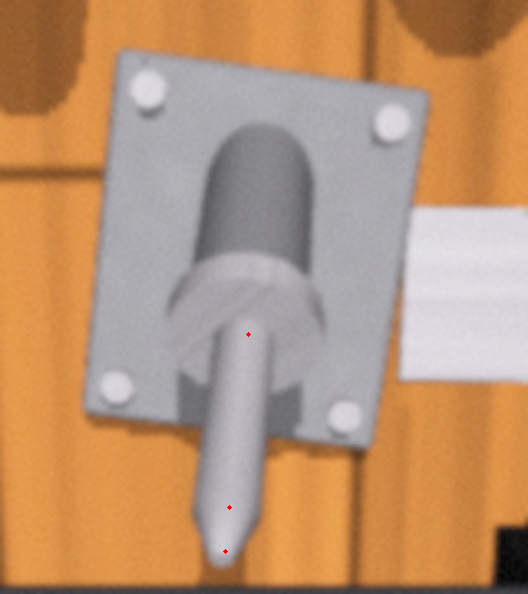

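The wrist crop shows the three model dots on the pin axis within about 1 px, with the tip at (222,556) in crop pixels and the collar face centre at about (246,328). I'll refine the fit and work out the first grasp.

```bash
cat >> h.py <<'E'
def pin(p):
    x,y,a=p;c=np.array([x,y,.08]);z=np.array([np.sin(.6)*np.cos(a),np.sin(.6)*np.sin(a),np.cos(.6)]);return c,z
E
python3 - <<'E'
import pickle;from h import *
from scipy.optimize import least_squares
F=pickle.load(open("f0.pkl","rb"));S,D,W=F["scene"],F["side"],F["wrist"]
obs=[(S,(290.6,195),.08,2.6),(S,(301.6,207),0,2.6),(D,(256.2,168),.08,2.3),(D,(248.6,199.2),0,2.3),(W,(276.9,248.1),.08,.9),(W,(284.2,179),0,1.1)]
r=lambda p:np.concatenate([(proj(f,pin(p)[0]+l*pin(p)[1])-q)*w for f,q,l,w in obs])
s=least_squares(r,[.65,.06,-1.7]);print(s.x,r(s.x).round(1)); c,z=pin(s.x);print("tip",c+.08*z,z)
# grips from two views, near one; axis ~ centre
print(tri(S,(288.3,167.2),D,(289.8,260.2)))
E
python3 -m jog '[{"jaw":1}]' 20
```

```text
[ 0.65209318  0.02063993 -1.6964896 ] [-1.6 -2.  -1.1 -2.8 -0.8 -0.  -1.4  0.2  1.4 -0.9  0.6  2.4]
tip [ 0.64643038 -0.02417511  0.14602685] [-0.07078503 -0.56018801  0.82533561]
(array([0.49414427, 0.16877076, 0.05489823]), np.float64(0.0049153663496045805))invalid input at $[0]: expected keys tx, ty, tz, wx, wy, wz, jaw
```

```bash
R='' ; python3 -m jog '[{"tx":0.1,"ty":-0.15,"tz":0,"wx":0,"wy":0,"wz":0,"jaw":0.72},{"tx":0.1,"ty":-0.15,"tz":0,"wx":0,"wy":0,"wz":0,"jaw":0.72},{"tx":0.1,"ty":-0.15,"tz":0,"wx":0,"wy":0,"wz":0,"jaw":0.72},{"tx":0.06,"ty":-0.178,"tz":0,"wx":0,"wy":0,"wz":0,"jaw":0.72},{"tx":0,"ty":0,"tz":0,"wx":0,"wy":0,"wz":0,"jaw":0.72},{"tx":0,"ty":0,"tz":0,"wx":0,"wy":0,"wz":0,"jaw":0.72}]' 20
cat > redw.py <<'E'
from cell import telemetry, grab_frame
from h import *
import sys
f=grab_frame("wrist");cv2.imwrite("pics/%s.png"%sys.argv[1],f["image"][:,:,::-1])
h=cv2.cvtColor(f["image"],cv2.COLOR_RGB2HSV).astype(int);H,S,V=h[...,0],h[...,1],h[...,2]
red=((H<4)|(H>176))&(S>190)&(V>70)
for a,c,b in blobs(red,200): print(a,c,b,onz(f,c,.055).round(4))
s=telemetry.sense();print(s["t"],np.round(s["position"],4),np.round(f["world_from_camera"],3).tolist())
E
python3 redw.py g1
```

```text
t: 0.75
position: [0.4925, 0.0903, 0.2449]
tcp_rot: [[-0.001, 1.0, 0.001], [1.0, 0.001, -0.0], [-0.0, 0.001, -1.0]]
force: [1.5, -1.3, 0.1]
finger_gap: 0.722
grasp_force: 0.0
429 [267.2, 6.3] [250, 0, 35, 16] [0.4782 0.2759 0.055 ]
1634 [279.4, 117.9] [258, 95, 44, 47] [0.4899 0.1728 0.055 ]
0.8 [0.4934 0.0897 0.2449] [[1.0, 0.001, 0.001, 0.491], [0.002, -0.97, -0.241, 0.156], [0.001, 0.241, -0.97, 0.387], [0.0, 0.0, 0.0, 1.0]]
```

View pics/g1.png

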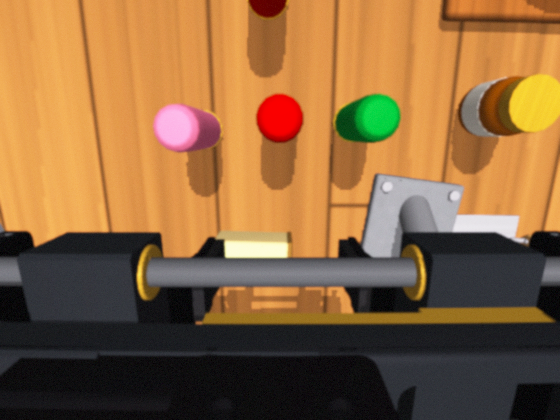

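The wrist view shows the near red grip from almost directly above at (279,118), between pink (185,128) and green (370,118). I'll go over it, lower, grip and lift.

```bash
python3 -m jog '[{"tx":0.162,"ty":-0.003,"tz":0,"wx":0,"wy":0,"wz":0,"jaw":0.72},{"tx":0.162,"ty":0,"tz":0,"wx":0,"wy":0,"wz":0,"jaw":0.72},{"tx":0,"ty":0,"tz":0.18,"wx":0,"wy":0,"wz":0,"jaw":0.72},{"tx":0,"ty":0,"tz":0.18,"wx":0,"wy":0,"wz":0,"jaw":0.72},{"tx":0,"ty":0,"tz":0.15,"wx":0,"wy":0,"wz":0,"jaw":0.72},{"tx":0,"ty":0,"tz":0.1,"wx":0,"wy":0,"wz":0,"jaw":0.72},{"tx":0,"ty":0,"tz":0.038,"wx":0,"wy":0,"wz":0,"jaw":0.72},{"tx":0,"ty":0,"tz":0,"wx":0,"wy":0,"wz":0,"jaw":0.72}]'
python3 -m jog '[{"tx":0,"ty":0,"tz":0,"wx":0,"wy":0,"wz":0,"jaw":0.3},{"tx":0,"ty":0,"tz":0,"wx":0,"wy":0,"wz":0,"jaw":0.3},{"tx":0,"ty":0,"tz":0,"wx":0,"wy":0,"wz":0,"jaw":0.3},{"tx":0,"ty":0,"tz":0,"wx":0,"wy":0,"wz":0,"jaw":0.3},{"tx":0,"ty":0,"tz":0,"wx":0,"wy":0,"wz":0,"jaw":0.3}]' 30
```

```text
t: 1.6
position: [0.4924, 0.1703, 0.0814]
tcp_rot: [[0.001, 1.0, -0.002], [1.0, -0.001, -0.001], [-0.001, -0.002, -1.0]]
force: [-0.1, 1.3, 0.5]
finger_gap: 0.72
grasp_force: 0.0
t: 2.1
position: [0.4928, 0.1713, 0.0837]
tcp_rot: [[-0.0, 1.0, 0.002], [1.0, 0.0, 0.001], [0.001, 0.002, -1.0]]
force: [-2.0, -0.5, 7.2]
finger_gap: 0.5
grasp_force: 29.9
```

```bash
python3 -m jog '[{"tx":0,"ty":0,"tz":-0.17,"wx":0,"wy":0,"wz":0,"jaw":0.3},{"tx":0,"ty":0,"tz":-0.17,"wx":0,"wy":0,"wz":0,"jaw":0.3},{"tx":0,"ty":0,"tz":-0.17,"wx":0,"wy":0,"wz":0,"jaw":0.3},{"tx":0,"ty":0,"tz":-0.17,"wx":0,"wy":0,"wz":0,"jaw":0.3},{"tx":0,"ty":0,"tz":-0.17,"wx":0,"wy":0,"wz":0,"jaw":0.3}]'
python3 -m jog '[{"tx":-0.15,"ty":0.073,"tz":0,"wx":0,"wy":0,"wz":0,"jaw":0.3},{"tx":-0.15,"ty":0.073,"tz":0,"wx":0,"wy":0,"wz":0,"jaw":0.3},{"tx":-0.15,"ty":0.073,"tz":0,"wx":0,"wy":0,"wz":0,"jaw":0.3},{"tx":-0.15,"ty":0.073,"tz":0,"wx":0,"wy":0,"wz":0,"jaw":0.3},{"tx":-0.15,"ty":0.073,"tz":0,"wx":0,"wy":0,"wz":0,"jaw":0.3},{"tx":-0.15,"ty":0.073,"tz":0,"wx":0,"wy":0,"wz":0,"jaw":0.3},{"tx":-0.15,"ty":0.073,"tz":0,"wx":0,"wy":0,"wz":0,"jaw":0.3},{"tx":-0.15,"ty":0.073,"tz":0,"wx":0,"wy":0,"wz":0,"jaw":0.3}]'
python3 -m jog '[{"tx":0,"ty":0,"tz":0,"wx":-0.12,"wy":0.947,"wz":0,"jaw":0.3},{"tx":0,"ty":0,"tz":0,"wx":-0.12,"wy":0.947,"wz":0,"jaw":0.3},{"tx":0,"ty":0,"tz":0,"wx":-0.12,"wy":0.947,"wz":0,"jaw":0.3},{"tx":0,"ty":0,"tz":0,"wx":-0.12,"wy":0.947,"wz":0,"jaw":0.3},{"tx":0,"ty":0,"tz":0,"wx":-0.12,"wy":0.947,"wz":0,"jaw":0.3},{"tx":0,"ty":0,"tz":0,"wx":-0.12,"wy":0.947,"wz":0,"jaw":0.3},{"tx":0,"ty":0,"tz":0,"wx":-0.12,"wy":0.947,"wz":0,"jaw":0.3},{"tx":0,"ty":0,"tz":0,"wx":-0.12,"wy":0.947,"wz":0,"jaw":0.3},{"tx":0,"ty":0,"tz":0,"wx":-0.12,"wy":0.947,"wz":0,"jaw":0.3},{"tx":0,"ty":0,"tz":0,"wx":0,"wy":0,"wz":0,"jaw":0.3},{"tx":0,"ty":0,"tz":0,"wx":0,"wy":0,"wz":0,"jaw":0.3}]'
cat > plan.py <<'E'
# needed shift (row units) in tool axes to put open end at pin coordinate L; plus turn left
from cell import telemetry
from h import *
from scipy.spatial.transform import Rotation
import sys
P=(.6521,.0206,-1.6965);c,z=pin(P)
L=float(sys.argv[1]);H=float(sys.argv[2]) if len(sys.argv)>2 else .083
s=telemetry.sense();R=np.array(s["tcp_rot"]);p=np.array(s["position"])
print("t",s["t"],"shift units",(R.T@(c+(L+H)*z-p)/.25).round(4))
a=np.cross(R[:,2],-z);print("turn units",(R.T@a/np.radians(4)).round(3))
d=R.T@(p-H*0-c);lat=(p-c)-z*((p-c)@z);print("end L",((p-c)@z-H).round(4),"lateral(world mm)",(lat*1e3).round(1),"F along -pin",(np.array(s["force"])@z).round(1),np.round(s["force"],1),s["finger_gap"])
E
python3 plan.py 0.11
```

```text
t: 2.6
position: [0.4918, 0.1708, 0.297]
tcp_rot: [[0.0, 1.0, 0.0], [1.0, -0.0, 0.0], [0.0, 0.0, -1.0]]
force: [0.5, 0.5, -1.1]
finger_gap: 0.501
grasp_force: 29.9
t: 3.4
position: [0.6386, -0.1305, 0.2951]
tcp_rot: [[-0.0, 1.0, -0.0], [1.0, 0.0, -0.0], [-0.0, -0.0, -1.0]]
force: [0.5, -0.1, -2.0]
finger_gap: 0.501
grasp_force: 29.9
t: 4.5
position: [0.6381, -0.1294, 0.2946]
tcp_rot: [[-0.021, 0.997, 0.071], [0.829, -0.022, 0.559], [0.559, 0.07, -0.826]]
force: [-0.3, 1.4, -1.6]
finger_gap: 0.504
grasp_force: 29.9
t 4.5 shift units [ 0.0151 -0.018   0.2766]
turn units [-0.004  0.028 -0.   ]
end L 0.1792 lateral(world mm) [ 4.6 -3.1 -1.7] F along -pin -2.0 [-0.3  1.4 -1.6] 0.5036035776388545
```

```bash
python3 -m jog '[{"tx":0.008,"ty":-0.009,"tz":0.15,"wx":0,"wy":0,"wz":0,"jaw":0.3},{"tx":0.007,"ty":-0.009,"tz":0.13,"wx":0,"wy":0.028,"wz":0,"jaw":0.3},{"tx":0,"ty":0,"tz":0,"wx":0,"wy":0,"wz":0,"jaw":0.3},{"tx":0,"ty":0,"tz":0,"wx":0,"wy":0,"wz":0,"jaw":0.3}]'
python3 plan.py 0.1
python3 - <<'E'
from cell import grab_frame
from h import *
c,z=pin((.6521,.0206,-1.6965));out=[]
for n in("scene","side"):
    f=grab_frame(n);im=f["image"].copy();h=cv2.cvtColor(im,cv2.COLOR_RGB2HSV).astype(int);H,S,V=h[...,0],h[...,1],h[...,2]
    red=((H<4)|(H>176))&(S>190)&(V>70)
    ex=proj(f,c+.16*z);print(n,"expected mid",ex.round(1),blobs(red,40))
    x,y=(int(v) for v in proj(f,c+.1*z));x-=50;y-=70
    k=4;cr=cv2.resize(im[y:y+140,x:x+100,::-1],None,fx=k,fy=k,interpolation=cv2.INTER_CUBIC)
    for l in(0,.08,.11,.22):
        q=((proj(f,c+l*z)-[x,y]+.5)*k-.5).astype(int);cv2.circle(cr,tuple(int(v) for v in q),2,(255,255,0),-1)
    out.append(cr)
cv2.imwrite("pics/al.png",np.hstack(out))
E
```

```text
t: 4.9
position: [0.6387, -0.0852, 0.2395]
tcp_rot: [[-0.024, 0.997, 0.07], [0.828, -0.019, 0.561], [0.561, 0.071, -0.825]]
force: [1.2, -0.4, -1.4]
finger_gap: 0.497
grasp_force: 29.9
t 4.9 shift units [-0.0082 -0.0009  0.0355]
turn units [-0.016 -0.015 -0.   ]
end L 0.1089 lateral(world mm) [0.2 1.7 1.2] F along -pin -1.0 [ 1.2 -0.4 -1.4] 0.49733644848453895
scene expected mid [277.2 181. ] [(318, [308.6, 145.2], [302, 131, 14, 30]), (83, [283.0, 190.5], [274, 185, 19, 11])]
side expected mid [263.8 136.4] [(677, [264.1, 132.4], [253, 111, 24, 44]), (879, [274.9, 305.7], [264, 283, 22, 47])]
```

View pics/al.png

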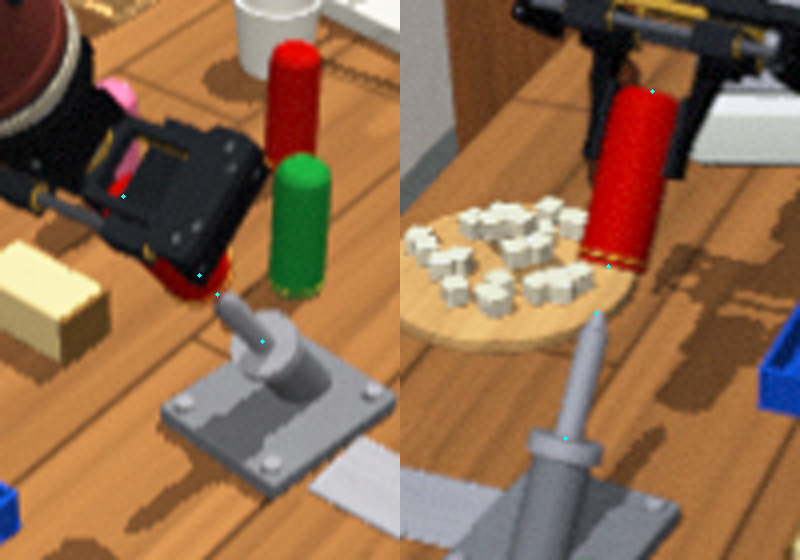

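The crops show the grip's open end facing the pin tip, on the axis within about 2 mm in both views. I'll ease it on.

```bash
python3 -m jog '[{"tx":-0.005,"ty":0,"tz":0.02,"wx":0,"wy":0,"wz":0,"jaw":0.3},{"tx":0,"ty":0,"tz":0.02,"wx":0,"wy":0,"wz":0,"jaw":0.3},{"tx":0,"ty":0,"tz":0.02,"wx":0,"wy":0,"wz":0,"jaw":0.3},{"tx":0,"ty":0,"tz":0.02,"wx":0,"wy":0,"wz":0,"jaw":0.3},{"tx":0,"ty":0,"tz":0.02,"wx":0,"wy":0,"wz":0,"jaw":0.3},{"tx":0,"ty":0,"tz":0.02,"wx":0,"wy":0,"wz":0,"jaw":0.3},{"tx":0,"ty":0,"tz":0.02,"wx":0,"wy":0,"wz":0,"jaw":0.3},{"tx":0,"ty":0,"tz":0.02,"wx":0,"wy":0,"wz":0,"jaw":0.3},{"tx":0,"ty":0,"tz":0,"wx":0,"wy":0,"wz":0,"jaw":0.3}]'
python3 plan.py 0.045
```

```text
t: 5.9
position: [0.6412, -0.0645, 0.2047]
tcp_rot: [[-0.022, 0.997, 0.07], [0.827, -0.021, 0.562], [0.562, 0.07, -0.824]]
force: [-0.4, -0.6, -1.7]
finger_gap: 0.5
grasp_force: 29.9
t 5.9 shift units [0.0012 0.0007 0.0932]
turn units [-0.015 -0.032 -0.   ]
end L 0.0683 lateral(world mm) [-0.1 -0.3 -0.2] F along -pin -1.1 [-0.4 -0.6 -1.7] 0.5000148196951603
```

```bash
python3 -m jog '[{"tx":0,"ty":0,"tz":0.02,"wx":0,"wy":0,"wz":0,"jaw":0.3},{"tx":0,"ty":0,"tz":0.02,"wx":0,"wy":0,"wz":0,"jaw":0.3},{"tx":0,"ty":0,"tz":0.02,"wx":0,"wy":0,"wz":0,"jaw":0.3},{"tx":0,"ty":0,"tz":0.02,"wx":0,"wy":0,"wz":0,"jaw":0.3},{"tx":0,"ty":0,"tz":0.015,"wx":0,"wy":0,"wz":0,"jaw":0.3},{"tx":0,"ty":0,"tz":0,"wx":0,"wy":0,"wz":0,"jaw":0.3}]'
python3 plan.py 0.035
python3 -m jog '[{"tx":0,"ty":0,"tz":0.008,"wx":0,"wy":0,"wz":0,"jaw":0.3},{"tx":0,"ty":0,"tz":0.008,"wx":0,"wy":0,"wz":0,"jaw":0.3},{"tx":0,"ty":0,"tz":0,"wx":0,"wy":0,"wz":0,"jaw":0.3}]'
python3 plan.py 0.035
python3 -m jog '[{"tx":0,"ty":0,"tz":0.008,"wx":0,"wy":0,"wz":0,"jaw":0.3},{"tx":0,"ty":0,"tz":0.008,"wx":0,"wy":0,"wz":0,"jaw":0.3},{"tx":0,"ty":0,"tz":0,"wx":0,"wy":0,"wz":0,"jaw":0.3}]'
python3 plan.py 0.035
```

```text
t: 6.5
position: [0.6429, -0.0513, 0.1852]
tcp_rot: [[-0.022, 0.997, 0.07], [0.827, -0.021, 0.562], [0.562, 0.07, -0.824]]
force: [-0.4, 1.2, -0.6]
finger_gap: 0.503
grasp_force: 29.9
t 6.5 shift units [0.0015 0.0005 0.039 ]
turn units [-0.012 -0.03   0.   ]
end L 0.0447 lateral(world mm) [-0.1 -0.3 -0.2] F along -pin -1.2 [-0.4  1.2 -0.6] 0.5033688806219795
t: 6.8
position: [0.6434, -0.0495, 0.1823]
tcp_rot: [[-0.022, 0.997, 0.071], [0.827, -0.022, 0.562], [0.562, 0.071, -0.824]]
force: [0.8, 0.8, -1.2]
finger_gap: 0.5
grasp_force: 29.9
t 6.8 shift units [ 0.002  -0.0004  0.0253]
turn units [-0.    -0.026 -0.   ]
end L 0.0413 lateral(world mm) [ 0.1 -0.4 -0.3] F along -pin -1.5 [ 0.8  0.8 -1.2] 0.49953678643022514
t: 7.1
position: [0.6436, -0.0471, 0.1789]
tcp_rot: [[-0.022, 0.997, 0.07], [0.827, -0.022, 0.562], [0.562, 0.071, -0.824]]
force: [-0.4, -0.1, -1.5]
finger_gap: 0.5
grasp_force: 29.9
t 7.1 shift units [ 0.0018 -0.0001  0.0086]
turn units [-0.004 -0.028  0.   ]
end L 0.0371 lateral(world mm) [ 0.  -0.4 -0.3] F along -pin -1.1 [-0.4 -0.1 -1.5] 0.49997958872500975
```

```bash
for i in 1; do python3 -m jog '[{"tx":0,"ty":0,"tz":0.008,"wx":0,"wy":0,"wz":0,"jaw":0.3},{"tx":0,"ty":0,"tz":0,"wx":0,"wy":0,"wz":0,"jaw":0.3}]'
python3 plan.py 0.035|tail -1
python3 -m jog '[{"tx":0,"ty":0,"tz":0.008,"wx":0,"wy":0,"wz":0,"jaw":0.3},{"tx":0,"ty":0,"tz":0,"wx":0,"wy":0,"wz":0,"jaw":0.3}]'
python3 plan.py 0.035|tail -1; done
```

```text
t: 7.3
position: [0.6438, -0.046, 0.1773]
tcp_rot: [[-0.022, 0.997, 0.071], [0.827, -0.022, 0.562], [0.562, 0.071, -0.824]]
force: [0.1, 0.2, -1.9]
finger_gap: 0.505
grasp_force: 29.9
end L 0.0352 lateral(world mm) [ 0.1 -0.4 -0.2] F along -pin -1.7 [ 0.1  0.2 -1.9] 0.5048343469329081
t: 7.5
position: [0.644, -0.0449, 0.1757]
tcp_rot: [[-0.022, 0.997, 0.071], [0.827, -0.022, 0.562], [0.562, 0.071, -0.824]]
force: [-0.2, -0.8, -1.7]
finger_gap: 0.504
grasp_force: 29.9
end L 0.0333 lateral(world mm) [ 0.1 -0.4 -0.3] F along -pin -1.0 [-0.2 -0.8 -1.7] 0.5042195018795239
```

```bash
python3 -m jog '[{"tx":0,"ty":0,"tz":0.008,"wx":0,"wy":0,"wz":0,"jaw":0.3},{"tx":0,"ty":0,"tz":0,"wx":0,"wy":0,"wz":0,"jaw":0.3}]' >/dev/null
python3 plan.py 0.035|tail -1
python3 -m jog '[{"tx":0,"ty":0,"tz":0.008,"wx":0,"wy":0,"wz":0,"jaw":0.3},{"tx":0,"ty":0,"tz":0,"wx":0,"wy":0,"wz":0,"jaw":0.3}]'>/dev/null
python3 plan.py 0.035|tail -1
python3 -m jog '[{"tx":0,"ty":0,"tz":0.008,"wx":0,"wy":0,"wz":0,"jaw":0.3},{"tx":0,"ty":0,"tz":0,"wx":0,"wy":0,"wz":0,"jaw":0.3}]'>/dev/null
python3 plan.py 0.035|tail -1
```

```text
end L 0.0312 lateral(world mm) [ 0.  -0.3 -0.2] F along -pin -2.1 [-0.7  0.3 -2.4] 0.49768002831139385
end L 0.0292 lateral(world mm) [ 0.  -0.4 -0.3] F along -pin -1.5 [ 0.2  0.4 -1.5] 0.501925823776152
end L 0.0272 lateral(world mm) [ 0.  -0.3 -0.2] F along -pin -1.5 [-0.4 -0.1 -1.9] 0.49858399605764175
```

There's no resistance 8 mm past the short stop, so this is the deep grip. I'll continue toward the collar.

```bash
python3 -m jog '[{"tx":0,"ty":0,"tz":0.015,"wx":0,"wy":0,"wz":0,"jaw":0.3},{"tx":0,"ty":0,"tz":0.015,"wx":0,"wy":0,"wz":0,"jaw":0.3},{"tx":0,"ty":0,"tz":0.015,"wx":0,"wy":0,"wz":0,"jaw":0.3},{"tx":0,"ty":0,"tz":0.015,"wx":0,"wy":0,"wz":0,"jaw":0.3},{"tx":0,"ty":0,"tz":0.015,"wx":0,"wy":0,"wz":0,"jaw":0.3},{"tx":0,"ty":0,"tz":0,"wx":0,"wy":0,"wz":0,"jaw":0.3}]' >/dev/null
python3 plan.py 0|tail -1
python3 -m jog '[{"tx":0,"ty":0,"tz":0.008,"wx":0,"wy":0,"wz":0,"jaw":0.3},{"tx":0,"ty":0,"tz":0,"wx":0,"wy":0,"wz":0,"jaw":0.3}]'>/dev/null
python3 plan.py 0|tail -1
python3 -m jog '[{"tx":0,"ty":0,"tz":0.008,"wx":0,"wy":0,"wz":0,"jaw":0.3},{"tx":0,"ty":0,"tz":0,"wx":0,"wy":0,"wz":0,"jaw":0.3}]'>/dev/null
python3 plan.py 0|tail -1
```

```text
end L 0.008 lateral(world mm) [-0.1 -0.2 -0.2] F along -pin -1.0 [-1.8  0.1 -1.3] 0.5005179285429759
end L 0.0066 lateral(world mm) [ 0.1 -0.4 -0.2] F along -pin -1.0 [ 1.1 -0.4 -1.3] 0.501011468783412
end L 0.0046 lateral(world mm) [ 0.1 -0.4 -0.2] F along -pin -1.7 [ 0.   0.9 -1.4] 0.500945385772252
```

```bash
python3 -m jog '[{"tx":0,"ty":0,"tz":0.006,"wx":0,"wy":0,"wz":0,"jaw":0.3},{"tx":0,"ty":0,"tz":0,"wx":0,"wy":0,"wz":0,"jaw":0.3}]' >/dev/null
python3 plan.py 0|tail -1
python3 -m jog '[{"tx":0,"ty":0,"tz":0.006,"wx":0,"wy":0,"wz":0,"jaw":0.3},{"tx":0,"ty":0,"tz":0,"wx":0,"wy":0,"wz":0,"jaw":0.3}]'>/dev/null
python3 plan.py 0|tail -1
```

```text
end L 0.0031 lateral(world mm) [ 0.1 -0.3 -0.2] F along -pin -1.0 [-0.1 -0.1 -1.3] 0.5022047440362732
end L 0.0018 lateral(world mm) [ 0.2 -0.4 -0.3] F along -pin -1.4 [ 0.7 -0.2 -1.8] 0.5030890014405451
```

```bash
python3 -m jog '[{"tx":0,"ty":0,"tz":0.006,"wx":0,"wy":0,"wz":0,"jaw":0.3},{"tx":0,"ty":0,"tz":0,"wx":0,"wy":0,"wz":0,"jaw":0.3}]' >/dev/null
python3 plan.py 0|tail -1
python3 -m jog '[{"tx":0,"ty":0,"tz":0.006,"wx":0,"wy":0,"wz":0,"jaw":0.3},{"tx":0,"ty":0,"tz":0,"wx":0,"wy":0,"wz":0,"jaw":0.3}]'>/dev/null
python3 plan.py 0|tail -1
```

```text
end L 0.0015 lateral(world mm) [ 0.2 -0.7 -0.4] F along -pin 7.6 [-3.8 -3.9  6.3] 0.5038790060742079
end L 0.0014 lateral(world mm) [ 0.3 -0.9 -0.6] F along -pin 16.0 [-7.5 -7.5 13.7] 0.5022594987586412
```

It came to a gentle stop at the collar at 16 N, so this one is fully home and goes in the blue tray. I'll draw it off and stand it up vertical.

```bash
python3 -m jog '[{"tx":0,"ty":0,"tz":-0.04,"wx":0,"wy":0,"wz":0,"jaw":0.3},{"tx":0,"ty":0,"tz":-0.08,"wx":0,"wy":0,"wz":0,"jaw":0.3},{"tx":0,"ty":0,"tz":-0.08,"wx":0,"wy":0,"wz":0,"jaw":0.3},{"tx":0,"ty":0,"tz":-0.08,"wx":0,"wy":0,"wz":0,"jaw":0.3},{"tx":0,"ty":0,"tz":-0.08,"wx":0,"wy":0,"wz":0,"jaw":0.3},{"tx":0,"ty":0,"tz":-0.1,"wx":0,"wy":0,"wz":0,"jaw":0.3},{"tx":0,"ty":0,"tz":-0.12,"wx":0,"wy":0,"wz":0,"jaw":0.3}]'
python3 -m jog '[{"tx":0,"ty":0,"tz":0,"wx":0.12,"wy":-0.947,"wz":0,"jaw":0.3},{"tx":0,"ty":0,"tz":0,"wx":0.12,"wy":-0.947,"wz":0,"jaw":0.3},{"tx":0,"ty":0,"tz":0,"wx":0.12,"wy":-0.947,"wz":0,"jaw":0.3},{"tx":0,"ty":0,"tz":0,"wx":0.12,"wy":-0.947,"wz":0,"jaw":0.3},{"tx":0,"ty":0,"tz":0,"wx":0.12,"wy":-0.947,"wz":0,"jaw":0.3},{"tx":0,"ty":0,"tz":0,"wx":0.12,"wy":-0.947,"wz":0,"jaw":0.3},{"tx":0,"ty":0,"tz":0,"wx":0.12,"wy":-0.947,"wz":0,"jaw":0.3},{"tx":0,"ty":0,"tz":0,"wx":0.12,"wy":-0.947,"wz":0,"jaw":0.3},{"tx":0,"ty":0,"tz":0,"wx":0.12,"wy":-0.975,"wz":0,"jaw":0.3},{"tx":0,"ty":0,"tz":0,"wx":0,"wy":0,"wz":0,"jaw":0.3}]'
```

```text
t: 10.6
position: [0.6358, -0.1069, 0.2671]
tcp_rot: [[-0.022, 0.997, 0.069], [0.827, -0.021, 0.562], [0.562, 0.07, -0.824]]
force: [0.6, -0.2, -1.6]
finger_gap: 0.502
grasp_force: 29.9
t: 11.6
position: [0.6367, -0.1037, 0.2669]
tcp_rot: [[-0.005, 1.0, 0.0], [1.0, 0.005, 0.0], [0.0, 0.0, -1.0]]
force: [-0.4, 0.7, -1.1]
finger_gap: 0.499
grasp_force: 29.9
```

Run:
```python
import pickle;from h import *
F=pickle.load(open("f0.pkl","rb"))
for n in("scene","side"):
    f=F[n];h=cv2.cvtColor(f["image"],cv2.COLOR_RGB2HSV).astype(int);H,S,V=h[...,0],h[...,1],h[...,2]
    m=((S<60)&(V>110)).astype(np.uint8)
    x0,y0,x1,y1=(100,255,195,340) if n=="scene" else (305,128,375,166)
    mm=np.zeros_like(m);mm[y0:y1,x0:x1]=m[y0:y1,x0:x1]
    b=max(blobs(mm,50));print(n,b)
    for k,(A) in dict(white=mm,blue=((abs(H-112)<10)&(S>180)&(V>40)).astype(np.uint8)).items():
        l=cv2.connectedComponents(A)[1];q=(148,298) if n=="scene" and k=="white" else (341,150) if k=="white" else (200,250) if n=="scene" else (330,180)
        cs=max(cv2.findContours((l==l[q[1],q[0]]).astype(np.uint8),0,1)[0],key=cv2.contourArea)
        poly=cv2.approxPolyDP(cv2.convexHull(cs),4,True)[:,0];print(k,[ (p.tolist(),onz(f,p,.035)[:2].round(3).tolist()) for p in poly])
```

```text
scene (4046, [147.7, 298.0], [102, 259, 91, 81])
white [([151, 259], [0.449, -0.333]), ([191, 293], [0.604, -0.343]), ([192, 303], [0.627, -0.36]), ([143, 339], [0.614, -0.489]), ([102, 291], [0.438, -0.47])]
blue [([197, 219], [0.431, -0.159]), ([239, 244], [0.586, -0.157]), ([240, 250], [0.602, -0.171]), ([202, 283], [0.603, -0.306]), ([162, 254], [0.457, -0.305]), ([160, 247], [0.434, -0.292])]
side (1763, [339.9, 145.3], [305, 128, 67, 38])
white [([371, 137], [0.436, -0.473]), ([356, 165], [0.445, -0.292]), ([310, 157], [0.585, -0.291]), ([305, 128], [0.654, -0.46]), ([355, 128], [0.498, -0.515])]
blue [([313, 158], [0.575, -0.288]), ([363, 167], [0.424, -0.289]), ([351, 202], [0.418, -0.112]), ([297, 191], [0.567, -0.112]), ([297, 181], [0.582, -0.158])]
```

```bash
python3 -m jog '[{"tx":-0.12,"ty":-0.131,"tz":0,"wx":0,"wy":0,"wz":0,"jaw":0.3},{"tx":-0.12,"ty":-0.131,"tz":0,"wx":0,"wy":0,"wz":0,"jaw":0.3},{"tx":-0.12,"ty":-0.131,"tz":0,"wx":0,"wy":0,"wz":0,"jaw":0.3},{"tx":-0.12,"ty":-0.131,"tz":0,"wx":0,"wy":0,"wz":0,"jaw":0.3},{"tx":0,"ty":0,"tz":0.18,"wx":0,"wy":0,"wz":0,"jaw":0.3},{"tx":0,"ty":0,"tz":0.18,"wx":0,"wy":0,"wz":0,"jaw":0.3},{"tx":0,"ty":0,"tz":0.18,"wx":0,"wy":0,"wz":0,"jaw":0.3},{"tx":0,"ty":0,"tz":0.1,"wx":0,"wy":0,"wz":0,"jaw":0.3},{"tx":0,"ty":0,"tz":0.05,"wx":0,"wy":0,"wz":0,"jaw":0.3},{"tx":0,"ty":0,"tz":0,"wx":0,"wy":0,"wz":0,"jaw":0.3},{"tx":0,"ty":0,"tz":0,"wx":0,"wy":0,"wz":0,"jaw":0.3}]'
```

```text
t: 12.7
position: [0.506, -0.2276, 0.0956]
tcp_rot: [[0.001, 1.0, 0.002], [1.0, -0.001, -0.0], [-0.0, 0.002, -1.0]]
force: [-0.3, -0.5, -1.1]
finger_gap: 0.504
grasp_force: 29.9
```

```bash
python3 -m jog '[{"tx":0,"ty":0,"tz":0.012,"wx":0,"wy":0,"wz":0,"jaw":0.3},{"tx":0,"ty":0,"tz":0.008,"wx":0,"wy":0,"wz":0,"jaw":0.3},{"tx":0,"ty":0,"tz":0,"wx":0,"wy":0,"wz":0,"jaw":0.3}]'
python3 -m jog '[{"tx":0,"ty":0,"tz":0.008,"wx":0,"wy":0,"wz":0,"jaw":0.3},{"tx":0,"ty":0,"tz":0,"wx":0,"wy":0,"wz":0,"jaw":0.3}]'
```

```text
t: 13.0
position: [0.5054, -0.227, 0.0897]
tcp_rot: [[-0.0, 1.0, 0.001], [1.0, 0.0, -0.0], [-0.0, 0.001, -1.0]]
force: [-1.0, 0.7, -0.9]
finger_gap: 0.501
grasp_force: 29.9
t: 13.2
position: [0.5057, -0.2274, 0.0887]
tcp_rot: [[0.0, 1.0, 0.001], [1.0, -0.0, -0.0], [-0.0, 0.001, -1.0]]
force: [-3.8, 1.4, 9.2]
finger_gap: 0.497
grasp_force: 29.9
```

```bash
python3 -m jog '[{"tx":0,"ty":0,"tz":0,"wx":0,"wy":0,"wz":0,"jaw":0.6},{"tx":0,"ty":0,"tz":0,"wx":0,"wy":0,"wz":0,"jaw":0.72},{"tx":0,"ty":0,"tz":0,"wx":0,"wy":0,"wz":0,"jaw":0.72},{"tx":0,"ty":0,"tz":-0.08,"wx":0,"wy":0,"wz":0,"jaw":0.72},{"tx":0,"ty":0,"tz":-0.18,"wx":0,"wy":0,"wz":0,"jaw":0.72},{"tx":0,"ty":0,"tz":-0.18,"wx":0,"wy":0,"wz":0,"jaw":0.72},{"tx":0,"ty":0,"tz":-0.18,"wx":0,"wy":0,"wz":0,"jaw":0.72}]'
python3 -m jog '[{"tx":0.175,"ty":-0.011,"tz":0,"wx":0,"wy":0,"wz":0,"jaw":0.72},{"tx":0.175,"ty":-0.011,"tz":0,"wx":0,"wy":0,"wz":0,"jaw":0.72},{"tx":0.175,"ty":-0.011,"tz":0,"wx":0,"wy":0,"wz":0,"jaw":0.72},{"tx":0.175,"ty":-0.011,"tz":0,"wx":0,"wy":0,"wz":0,"jaw":0.72},{"tx":0.175,"ty":-0.011,"tz":0,"wx":0,"wy":0,"wz":0,"jaw":0.72},{"tx":0.175,"ty":-0.011,"tz":0,"wx":0,"wy":0,"wz":0,"jaw":0.72},{"tx":0.175,"ty":-0.011,"tz":0,"wx":0,"wy":0,"wz":0,"jaw":0.72},{"tx":0.175,"ty":-0.011,"tz":0,"wx":0,"wy":0,"wz":0,"jaw":0.72},{"tx":0.175,"ty":-0.011,"tz":0,"wx":0,"wy":0,"wz":0,"jaw":0.72},{"tx":0.175,"ty":-0.011,"tz":0,"wx":0,"wy":0,"wz":0,"jaw":0.72},{"tx":0,"ty":0,"tz":0,"wx":0,"wy":0,"wz":0,"jaw":0.72},{"tx":0,"ty":0,"tz":0,"wx":0,"wy":0,"wz":0,"jaw":0.72}]'
python3 redw.py g2
python3 - <<'E'
from cell import grab_frame
from h import *
o=[]
for n,(x,y,w,h) in(("scene",(90,140,280,210)),("side",(240,120,160,210))):
    f=grab_frame(n);o.append(cv2.resize(f["image"][y:y+h,x:x+w,::-1],(int(w*1.75),int(h*1.75))))
    hh=cv2.cvtColor(f["image"],cv2.COLOR_RGB2HSV).astype(int);H,S,V=hh[...,0],hh[...,1],hh[...,2]
    print(n,[(c,onz(f,c,.055).round(3).tolist(),b) for a,c,b in blobs(((H<4)|(H>176))&(S>190)&(V>70))])
cv2.imwrite("pics/p1.png",np.hstack(o))
E
```

```text
t: 13.9
position: [0.5049, -0.2269, 0.2439]
tcp_rot: [[-0.0, 1.0, -0.0], [1.0, 0.0, 0.0], [0.0, -0.0, -1.0]]
force: [0.9, -0.3, -0.9]
finger_gap: 0.717
grasp_force: 0.0
t: 15.1
position: [0.4774, 0.2113, 0.242]
tcp_rot: [[-0.003, 1.0, -0.0], [1.0, 0.003, -0.0], [-0.0, -0.0, -1.0]]
force: [-0.3, -0.2, 0.4]
finger_gap: 0.718
grasp_force: 0.0
1733 [281.8, 104.1] [260, 80, 45, 49] [0.4768 0.3071 0.055 ]
15.15 [0.4777 0.2099 0.242 ] [[1.0, 0.003, 0.0, 0.476], [0.003, -0.97, -0.242, 0.277], [-0.0, 0.242, -0.97, 0.384], [0.0, 0.0, 0.0, 1.0]]
scene [([308.7, 145.1], [0.474, 0.313, 0.055], [303, 131, 13, 30]), ([196.1, 237.6], [0.498, -0.223, 0.055], [187, 219, 20, 39])]
side [([332.1, 154.6], [0.519, -0.294, 0.055], [325, 147, 15, 16]), ([274.9, 305.7], [0.478, 0.301, 0.055], [264, 283, 22, 47])]
```

View pics/p1.png

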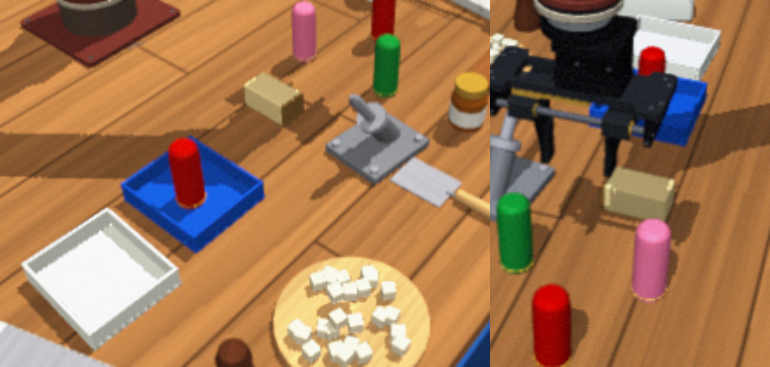

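The first grip stands upright in the blue tray (crop 187,175). The second red grip is clear of everything. I'll grasp it.

```bash
python3 -m jog '[{"tx":0.187,"ty":-0.002,"tz":0,"wx":0,"wy":0,"wz":0,"jaw":0.72},{"tx":0.187,"ty":0,"tz":0,"wx":0,"wy":0,"wz":0,"jaw":0.72},{"tx":0,"ty":0,"tz":0.18,"wx":0,"wy":0,"wz":0,"jaw":0.72},{"tx":0,"ty":0,"tz":0.18,"wx":0,"wy":0,"wz":0,"jaw":0.72},{"tx":0,"ty":0,"tz":0.15,"wx":0,"wy":0,"wz":0,"jaw":0.72},{"tx":0,"ty":0,"tz":0.1,"wx":0,"wy":0,"wz":0,"jaw":0.72},{"tx":0,"ty":0,"tz":0.028,"wx":0,"wy":0,"wz":0,"jaw":0.72},{"tx":0,"ty":0,"tz":0,"wx":0,"wy":0,"wz":0,"jaw":0.72}]'
python3 -m jog '[{"tx":0,"ty":0,"tz":0,"wx":0,"wy":0,"wz":0,"jaw":0.3},{"tx":0,"ty":0,"tz":0,"wx":0,"wy":0,"wz":0,"jaw":0.3},{"tx":0,"ty":0,"tz":0,"wx":0,"wy":0,"wz":0,"jaw":0.3},{"tx":0,"ty":0,"tz":0,"wx":0,"wy":0,"wz":0,"jaw":0.3},{"tx":0,"ty":0,"tz":0,"wx":0,"wy":0,"wz":0,"jaw":0.3}]' 30
```

```text
t: 16.05
position: [0.4773, 0.3028, 0.0824]
tcp_rot: [[0.001, 1.0, -0.001], [1.0, -0.001, -0.001], [-0.001, -0.001, -1.0]]
force: [-0.9, 0.5, 0.9]
finger_gap: 0.716
grasp_force: 0.0
t: 16.55
position: [0.4773, 0.3041, 0.0832]
tcp_rot: [[-0.0, 1.0, 0.001], [1.0, 0.0, 0.0], [0.0, 0.001, -1.0]]
force: [-0.1, 0.5, 0.5]
finger_gap: 0.361
grasp_force: 0.0
```

The gap reads 0.36 with no force, so something went wrong with the grasp. I'll look.

Run:
```python
from cell import grab_frame,telemetry
from h import *
s=telemetry.sense();print(s["finger_gap"],s["grasp_force"],s["position"])
o=[]
for n,(x,y,w,h) in(("scene",(250,70,140,140)),("side",(200,200,140,140))):
    f=grab_frame(n);o.append(cv2.resize(f["image"][y:y+h,x:x+w,::-1],(400,400)))
    hh=cv2.cvtColor(f["image"],cv2.COLOR_RGB2HSV).astype(int);H,S,V=hh[...,0],hh[...,1],hh[...,2]
    print(n,[(a,c,onz(f,c,.055).round(3).tolist(),b) for a,c,b in blobs(((H<4)|(H>176))&(S>190)&(V>70))])
cv2.imwrite("pics/p2.png",np.hstack(o))
```

```text
0.3614847956585039 0.0 [0.47729286 0.30409694 0.0832099 ]
scene [(285, [307.8, 145.7], [0.473, 0.308, 0.055], [303, 131, 12, 30]), (543, [196.2, 237.6], [0.499, -0.222, 0.055], [187, 219, 19, 38])]
side [(468, [331.6, 164.5], [0.506, -0.241, 0.055], [324, 147, 16, 36]), (684, [273.9, 309.6], [0.476, 0.311, 0.055], [264, 289, 22, 41])]
```

View pics/p2.png

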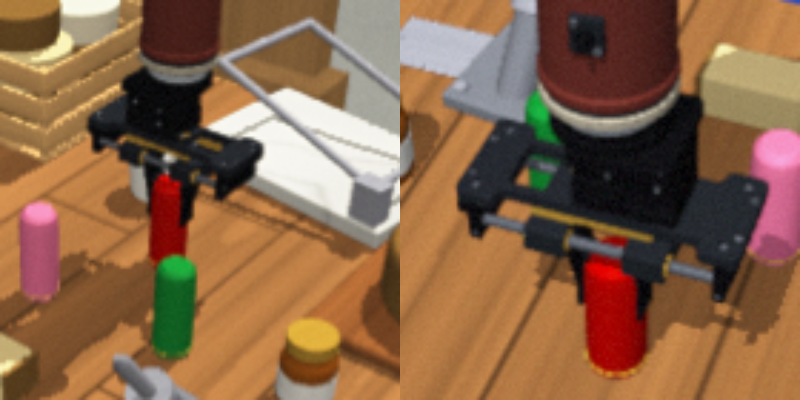

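Both views show the grip still standing between the fingers, unmoved. I'll let the fingers settle and re-read.

```bash
python3 -m jog '[{"tx":0,"ty":0,"tz":0,"wx":0,"wy":0,"wz":0,"jaw":0.3},{"tx":0,"ty":0,"tz":0,"wx":0,"wy":0,"wz":0,"jaw":0.3},{"tx":0,"ty":0,"tz":0,"wx":0,"wy":0,"wz":0,"jaw":0.3}]' 30; python3 redw.py g3
```

```text
t: 16.95
position: [0.4773, 0.3041, 0.0831]
tcp_rot: [[-0.0, 1.0, 0.0], [1.0, 0.0, 0.0], [0.0, 0.0, -1.0]]
force: [-1.1, -0.6, 4.8]
finger_gap: 0.337
grasp_force: 30.0
3217 [281.1, 233.8] [241, 202, 80, 56] [0.4764 0.3142 0.055 ]
1820 [281.0, 299.0] [245, 287, 73, 25] [0.4764 0.2724 0.055 ]
17.0 [0.4773 0.3041 0.0831] [[1.0, 0.0, 0.001, 0.476], [0.0, -0.97, -0.241, 0.37], [0.001, 0.241, -0.97, 0.225], [0.0, 0.0, 0.0, 1.0]]
```

The wrist pixels (rows 202–324, columns 241–321) match a grip centred at the TCP, and the pad force is 30 N. The odd gap reading doesn't fit that, so I'll test with a small lift.

```bash
python3 -m jog '[{"tx":0,"ty":0,"tz":-0.08,"wx":0,"wy":0,"wz":0,"jaw":0.3},{"tx":0,"ty":0,"tz":-0.12,"wx":0,"wy":0,"wz":0,"jaw":0.3},{"tx":0,"ty":0,"tz":0,"wx":0,"wy":0,"wz":0,"jaw":0.3},{"tx":0,"ty":0,"tz":0,"wx":0,"wy":0,"wz":0,"jaw":0.3}]'; python3 redw.py g4
python3 - <<'E'
from cell import grab_frame
from h import *
for n in("scene","side"):
    f=grab_frame(n);cv2.imwrite(f"pics/{n}4.png",f["image"][:,:,::-1])
    hh=cv2.cvtColor(f["image"],cv2.COLOR_RGB2HSV).astype(int);H,S,V=hh[...,0],hh[...,1],hh[...,2]
    print(n,[(a,c,b) for a,c,b in blobs(((H<4)|(H>176))&(S>190)&(V>70))])
    print("expected open end if lifted",proj(f,np.array([.477,.304,.05])).round(1),"top",proj(f,np.array([.477,.304,.16])).round(1))
E
python3 -c "
import cv2
for n in ('g3','g4'):
    im=cv2.imread('pics/%s.png'%n)
    for r in (215,235,250,295,310): 
        print(n,r,[ (x) for x in range(200,361,8) if im[r,x,2]>70 and im[r,x,1]<50 and im[r,x,0]<50][::1])
"
```

```text
t: 17.4
position: [0.4772, 0.3039, 0.1327]
tcp_rot: [[-0.0, 1.0, 0.0], [1.0, 0.0, 0.0], [0.0, 0.0, -1.0]]
force: [-1.0, -0.5, -1.9]
finger_gap: 0.338
grasp_force: 30.0
3220 [281.2, 233.7] [241, 202, 80, 56] [0.4764 0.2979 0.055 ]
1819 [281.1, 299.0] [245, 287, 73, 25] [0.4763 0.2438 0.055 ]
17.45 [0.4767 0.3036 0.1319] [[1.0, 0.0, 0.001, 0.476], [0.0, -0.97, -0.241, 0.37], [0.001, 0.241, -0.97, 0.274], [0.0, 0.0, 0.0, 1.0]]
scene [(339, [308.3, 134.2], [303, 118, 13, 32]), (544, [196.2, 237.5], [187, 219, 20, 39])]
expected open end if lifted [308.  147.8] top [309.7 118.4]
side [(463, [331.7, 164.7], [324, 147, 16, 36]), (776, [274.0, 292.7], [264, 270, 23, 44])]
expected open end if lifted [274.7 308.7] top [273.6 269.6]
g3 215 [256, 264, 272, 280, 288, 296, 304]
g3 235 [256, 264, 272, 280, 288, 296, 304, 312]
g3 250 [248, 256, 264, 272, 280, 288, 296, 304, 312]
g3 295 [248, 256, 264, 272, 280, 288, 296, 304, 312]
g3 310 [248, 256, 264, 272, 280, 288, 296, 304, 312]
g4 215 [264, 272, 280, 288, 296, 304]
g4 235 [256, 264, 272, 280, 288, 296, 304, 312]
g4 250 [248, 256, 264, 272, 280, 288, 296, 304, 312]
g4 295 [248, 256, 264, 272, 280, 288, 296, 304, 312]
g4 310 [248, 256, 264, 272, 280, 288, 296, 304, 312]
```

The grip came up with the gripper. The wrist view is unchanged and both fixed views match the predicted lifted position, so it's firmly held and only the gap reading is off. Now to the pin.

```bash
python3 -m jog '[{"tx":0,"ty":0,"tz":-0.165,"wx":0,"wy":0,"wz":0,"jaw":0.3},{"tx":0,"ty":0,"tz":-0.165,"wx":0,"wy":0,"wz":0,"jaw":0.3},{"tx":0,"ty":0,"tz":-0.165,"wx":0,"wy":0,"wz":0,"jaw":0.3},{"tx":0,"ty":0,"tz":-0.165,"wx":0,"wy":0,"wz":0,"jaw":0.3}]' >/dev/null
python3 -m jog '[{"tx":-0.174,"ty":0.064,"tz":0,"wx":0,"wy":0,"wz":0,"jaw":0.3},{"tx":-0.174,"ty":0.064,"tz":0,"wx":0,"wy":0,"wz":0,"jaw":0.3},{"tx":-0.174,"ty":0.064,"tz":0,"wx":0,"wy":0,"wz":0,"jaw":0.3},{"tx":-0.174,"ty":0.064,"tz":0,"wx":0,"wy":0,"wz":0,"jaw":0.3},{"tx":-0.174,"ty":0.064,"tz":0,"wx":0,"wy":0,"wz":0,"jaw":0.3},{"tx":-0.174,"ty":0.064,"tz":0,"wx":0,"wy":0,"wz":0,"jaw":0.3},{"tx":-0.174,"ty":0.064,"tz":0,"wx":0,"wy":0,"wz":0,"jaw":0.3},{"tx":-0.174,"ty":0.064,"tz":0,"wx":0,"wy":0,"wz":0,"jaw":0.3},{"tx":-0.174,"ty":0.064,"tz":0,"wx":0,"wy":0,"wz":0,"jaw":0.3},{"tx":-0.174,"ty":0.064,"tz":0,"wx":0,"wy":0,"wz":0,"jaw":0.3}]'
python3 -m jog '[{"tx":0,"ty":0,"tz":0,"wx":-0.12,"wy":0.947,"wz":0,"jaw":0.3},{"tx":0,"ty":0,"tz":0,"wx":-0.12,"wy":0.947,"wz":0,"jaw":0.3},{"tx":0,"ty":0,"tz":0,"wx":-0.12,"wy":0.947,"wz":0,"jaw":0.3},{"tx":0,"ty":0,"tz":0,"wx":-0.12,"wy":0.947,"wz":0,"jaw":0.3},{"tx":0,"ty":0,"tz":0,"wx":-0.12,"wy":0.947,"wz":0,"jaw":0.3},{"tx":0,"ty":0,"tz":0,"wx":-0.12,"wy":0.947,"wz":0,"jaw":0.3},{"tx":0,"ty":0,"tz":0,"wx":-0.12,"wy":0.947,"wz":0,"jaw":0.3},{"tx":0,"ty":0,"tz":0,"wx":-0.12,"wy":0.947,"wz":0,"jaw":0.3},{"tx":0,"ty":0,"tz":0,"wx":-0.12,"wy":0.947,"wz":0,"jaw":0.3},{"tx":0,"ty":0,"tz":0,"wx":0,"wy":0,"wz":0,"jaw":0.3},{"tx":0,"ty":0,"tz":0,"wx":0,"wy":0,"wz":0,"jaw":0.3}]'
python3 plan.py .11
```

```text
t: 18.95
position: [0.6373, -0.1327, 0.2964]
tcp_rot: [[-0.0, 1.0, -0.002], [1.0, 0.0, 0.0], [0.0, -0.002, -1.0]]
force: [1.5, 1.2, -1.6]
finger_gap: 0.341
grasp_force: 30.0
t: 20.05
position: [0.637, -0.1313, 0.2965]
tcp_rot: [[-0.02, 0.997, 0.07], [0.829, -0.022, 0.559], [0.559, 0.069, -0.826]]
force: [0.6, 0.3, -2.1]
finger_gap: 0.345
grasp_force: 30.0
t 20.05 shift units [ 0.0171 -0.014   0.2875]
turn units [-0.019  0.02   0.   ]
end L 0.1819 lateral(world mm) [ 3.7 -3.5 -2.1] F along -pin -1.9 [ 0.6  0.3 -2.1] 0.3445078309284437
```

```bash
python3 -m jog '[{"tx":0.009,"ty":-0.007,"tz":0.15,"wx":0,"wy":0,"wz":0,"jaw":0.3},{"tx":0.008,"ty":-0.007,"tz":0.138,"wx":0,"wy":0.02,"wz":0,"jaw":0.3},{"tx":0,"ty":0,"tz":0,"wx":0,"wy":0,"wz":0,"jaw":0.3},{"tx":0,"ty":0,"tz":0,"wx":0,"wy":0,"wz":0,"jaw":0.3}]' >/dev/null
python3 plan.py 0.07
cat > chk.py <<'E'
from cell import grab_frame
from h import *
for n in("scene","side"):
    f=grab_frame(n);cv2.imwrite(f"pics/{n}5.png",f["image"][:,:,::-1])
    hh=cv2.cvtColor(f["image"],cv2.COLOR_RGB2HSV).astype(int);H,S,V=hh[...,0],hh[...,1],hh[...,2]
    print(n,[(a,c,b) for a,c,b in blobs(((H<4)|(H>176))&(S>190)&(V>70),40)])
E
python3 chk.py
```

```text
t 20.45 shift units [-0.0093 -0.001   0.16  ]
turn units [-0.024 -0.009  0.   ]
end L 0.11 lateral(world mm) [0.3 1.9 1.3] F along -pin -0.3 [ 0.6 -0.9 -1. ] 0.3393889916105992
scene [(98, [282.4, 189.7], [272, 184, 21, 12]), (542, [196.2, 237.7], [187, 220, 19, 37])]
side [(654, [263.9, 132.2], [252, 110, 23, 44]), (466, [331.7, 164.6], [324, 147, 16, 36])]
```

The pixels match the first grip's pre-insert pose within 1 px, so I'll insert.

```bash
python3 -m jog '[{"tx":-0.005,"ty":0,"tz":0.02,"wx":0,"wy":0,"wz":0,"jaw":0.3},{"tx":0,"ty":0,"tz":0.02,"wx":0,"wy":0,"wz":0,"jaw":0.3},{"tx":0,"ty":0,"tz":0.02,"wx":0,"wy":0,"wz":0,"jaw":0.3},{"tx":0,"ty":0,"tz":0.02,"wx":0,"wy":0,"wz":0,"jaw":0.3},{"tx":0,"ty":0,"tz":0.02,"wx":0,"wy":0,"wz":0,"jaw":0.3},{"tx":0,"ty":0,"tz":0.02,"wx":0,"wy":0,"wz":0,"jaw":0.3},{"tx":0,"ty":0,"tz":0.02,"wx":0,"wy":0,"wz":0,"jaw":0.3},{"tx":0,"ty":0,"tz":0.02,"wx":0,"wy":0,"wz":0,"jaw":0.3},{"tx":0,"ty":0,"tz":0,"wx":0,"wy":0,"wz":0,"jaw":0.3}]' >/dev/null
python3 plan.py 0.045 | tail -1
```

```text
end L 0.0698 lateral(world mm) [ 0.1 -0.  -0. ] F along -pin -0.4 [-0.6 -0.6 -0.9] 0.3411638771134943
```

```bash
python3 -m jog '[{"tx":0,"ty":0,"tz":0.02,"wx":0,"wy":0,"wz":0,"jaw":0.3},{"tx":0,"ty":0,"tz":0.02,"wx":0,"wy":0,"wz":0,"jaw":0.3},{"tx":0,"ty":0,"tz":0.02,"wx":0,"wy":0,"wz":0,"jaw":0.3},{"tx":0,"ty":0,"tz":0.02,"wx":0,"wy":0,"wz":0,"jaw":0.3},{"tx":0,"ty":0,"tz":0.015,"wx":0,"wy":0,"wz":0,"jaw":0.3},{"tx":0,"ty":0,"tz":0,"wx":0,"wy":0,"wz":0,"jaw":0.3}]'>/dev/null
python3 plan.py 0.035|tail -1
python3 -m jog '[{"tx":0,"ty":0,"tz":0.008,"wx":0,"wy":0,"wz":0,"jaw":0.3},{"tx":0,"ty":0,"tz":0.008,"wx":0,"wy":0,"wz":0,"jaw":0.3},{"tx":0,"ty":0,"tz":0,"wx":0,"wy":0,"wz":0,"jaw":0.3}]'>/dev/null
python3 plan.py 0.035|tail -1
python3 -m jog '[{"tx":0,"ty":0,"tz":0.006,"wx":0,"wy":0,"wz":0,"jaw":0.3},{"tx":0,"ty":0,"tz":0,"wx":0,"wy":0,"wz":0,"jaw":0.3}]'>/dev/null
python3 plan.py 0.035|tail -1
python3 -m jog '[{"tx":0,"ty":0,"tz":0.006,"wx":0,"wy":0,"wz":0,"jaw":0.3},{"tx":0,"ty":0,"tz":0,"wx":0,"wy":0,"wz":0,"jaw":0.3}]'>/dev/null
python3 plan.py 0.035|tail -1
```

```text
end L 0.0461 lateral(world mm) [ 0.1 -0.  -0. ] F along -pin -2.3 [ 0.1  0.6 -2.3] 0.337401239294687
end L 0.0427 lateral(world mm) [ 0.3 -0.1 -0.1] F along -pin -1.4 [-0.   0.1 -1.6] 0.33794735571983814
end L 0.0413 lateral(world mm) [ 0.3 -0.1 -0. ] F along -pin -0.3 [ 0.4 -1.2 -1.2] 0.3425598128830417
end L 0.0397 lateral(world mm) [ 0.3 -0.1 -0.1] F along -pin -1.0 [ 0.4  0.4 -0.9] 0.3416965168662807
```

```bash
python3 -m jog '[{"tx":0,"ty":0,"tz":0.006,"wx":0,"wy":0,"wz":0,"jaw":0.3},{"tx":0,"ty":0,"tz":0,"wx":0,"wy":0,"wz":0,"jaw":0.3}]'>/dev/null
python3 plan.py 0.035|tail -1
python3 -m jog '[{"tx":0,"ty":0,"tz":0.006,"wx":0,"wy":0,"wz":0,"jaw":0.3},{"tx":0,"ty":0,"tz":0,"wx":0,"wy":0,"wz":0,"jaw":0.3}]'>/dev/null
python3 plan.py 0.035|tail -1
python3 -m jog '[{"tx":0,"ty":0,"tz":0.006,"wx":0,"wy":0,"wz":0,"jaw":0.3},{"tx":0,"ty":0,"tz":0,"wx":0,"wy":0,"wz":0,"jaw":0.3}]'>/dev/null
python3 plan.py 0.035|tail -1
```

```text
end L 0.0382 lateral(world mm) [ 0.3 -0.1 -0. ] F along -pin -0.5 [-0.  -0.1 -0.7] 0.336083196545296
end L 0.0367 lateral(world mm) [ 0.3 -0.1 -0.1] F along -pin -1.3 [ 0.2  0.2 -1.4] 0.3371744627716834
end L 0.0358 lateral(world mm) [ 0.5 -0.2 -0.1] F along -pin 0.5 [-0.2 -1.  -0.1] 0.3403109230602242
```

```bash
python3 -m jog '[{"tx":0,"ty":0,"tz":0.006,"wx":0,"wy":0,"wz":0,"jaw":0.3},{"tx":0,"ty":0,"tz":0,"wx":0,"wy":0,"wz":0,"jaw":0.3}]'>/dev/null
python3 plan.py 0.035|tail -1
python3 -m jog '[{"tx":0,"ty":0,"tz":0.006,"wx":0,"wy":0,"wz":0,"jaw":0.3},{"tx":0,"ty":0,"tz":0,"wx":0,"wy":0,"wz":0,"jaw":0.3}]'>/dev/null
python3 plan.py 0.035|tail -1
```

```text
end L 0.0355 lateral(world mm) [ 0.5 -0.3 -0.1] F along -pin 9.9 [-4.7 -4.2  8.7] 0.34268262050721665
end L 0.0353 lateral(world mm) [ 0.7 -0.3 -0.1] F along -pin 17.8 [-7.8 -7.8 15.6] 0.33998423604867856
```

It stopped at 35 mm with 18 N, so it's the short grip and goes in the white tray.

```bash
python3 -m jog '[{"tx":0,"ty":0,"tz":-0.04,"wx":0,"wy":0,"wz":0,"jaw":0.3},{"tx":0,"ty":0,"tz":-0.08,"wx":0,"wy":0,"wz":0,"jaw":0.3},{"tx":0,"ty":0,"tz":-0.08,"wx":0,"wy":0,"wz":0,"jaw":0.3},{"tx":0,"ty":0,"tz":-0.1,"wx":0,"wy":0,"wz":0,"jaw":0.3},{"tx":0,"ty":0,"tz":-0.14,"wx":0,"wy":0,"wz":0,"jaw":0.3}]' >/dev/null
python3 -m jog '[{"tx":0,"ty":0,"tz":0,"wx":0.12,"wy":-0.947,"wz":0,"jaw":0.3},{"tx":0,"ty":0,"tz":0,"wx":0.12,"wy":-0.947,"wz":0,"jaw":0.3},{"tx":0,"ty":0,"tz":0,"wx":0.12,"wy":-0.947,"wz":0,"jaw":0.3},{"tx":0,"ty":0,"tz":0,"wx":0.12,"wy":-0.947,"wz":0,"jaw":0.3},{"tx":0,"ty":0,"tz":0,"wx":0.12,"wy":-0.947,"wz":0,"jaw":0.3},{"tx":0,"ty":0,"tz":0,"wx":0.12,"wy":-0.947,"wz":0,"jaw":0.3},{"tx":0,"ty":0,"tz":0,"wx":0.12,"wy":-0.947,"wz":0,"jaw":0.3},{"tx":0,"ty":0,"tz":0,"wx":0.12,"wy":-0.947,"wz":0,"jaw":0.3},{"tx":0,"ty":0,"tz":0,"wx":0.12,"wy":-0.967,"wz":0,"jaw":0.3},{"tx":0,"ty":0,"tz":0,"wx":0,"wy":0,"wz":0,"jaw":0.3}]'
```

```text
t: 25.25
position: [0.637, -0.1026, 0.266]
tcp_rot: [[-0.005, 1.0, -0.0], [1.0, 0.005, 0.0], [0.0, -0.0, -1.0]]
force: [0.5, 1.3, -2.0]
finger_gap: 0.338
grasp_force: 30.0
```

```bash
python3 -c "
import pickle;from h import *
F=pickle.load(open('f0.pkl','rb'));print(onz(F['scene'],(228,385),0),onz(F['scene'],(224,340),.1))"
python3 -m jog '[{"tx":-0.151,"ty":-0.058,"tz":0,"wx":0,"wy":0,"wz":0,"jaw":0.3},{"tx":-0.151,"ty":-0.058,"tz":0,"wx":0,"wy":0,"wz":0,"jaw":0.3},{"tx":-0.151,"ty":-0.058,"tz":0,"wx":0,"wy":0,"wz":0,"jaw":0.3},{"tx":-0.151,"ty":-0.058,"tz":0,"wx":0,"wy":0,"wz":0,"jaw":0.3},{"tx":-0.151,"ty":-0.058,"tz":0,"wx":0,"wy":0,"wz":0,"jaw":0.3},{"tx":-0.151,"ty":-0.058,"tz":0,"wx":0,"wy":0,"wz":0,"jaw":0.3},{"tx":-0.151,"ty":-0.058,"tz":0,"wx":0,"wy":0,"wz":0,"jaw":0.3},{"tx":-0.151,"ty":-0.058,"tz":0,"wx":0,"wy":0,"wz":0,"jaw":0.3},{"tx":0,"ty":0,"tz":0,"wx":0,"wy":0,"wz":0,"jaw":0.3},{"tx":0,"ty":0,"tz":0,"wx":0,"wy":0,"wz":0,"jaw":0.3}]'; python3 chk.py
```

```text
[ 0.80796083 -0.43923758  0.        ] [ 0.77990793 -0.40908567  0.1       ]
t: 26.25
position: [0.5193, -0.4096, 0.2656]
tcp_rot: [[0.003, 1.0, 0.0], [1.0, -0.003, 0.001], [0.001, 0.0, -1.0]]
force: [0.2, 0.0, -2.2]
finger_gap: 0.342
grasp_force: 30.0
scene [(560, [124.2, 237.1], [109, 218, 30, 36]), (538, [196.2, 237.7], [187, 220, 20, 37])]
side [(469, [344.7, 80.6], [338, 62, 15, 37]), (464, [331.7, 164.6], [324, 147, 16, 36])]
```

Run:
```python
from h import *
import pickle
F=pickle.load(open("f0.pkl","rb"))
for n in("scene","side"):
    im=cv2.imread(f"pics/{n}5.png");hh=cv2.cvtColor(im,cv2.COLOR_BGR2HSV).astype(int);H,S,V=hh[...,0],hh[...,1],hh[...,2]
    m=((H<4)|(H>176))&(S>190)&(V>70);x0,y0,x1,y1=(105,210,145,260) if n=="scene" else (333,58,358,103)
    for y in range(y0,y1,3): print(n,y,"".join("#" if v else "." for v in m[y,x0:x1]))
    print("expect end/top",proj(F[n],np.array([.5193,-.4096,.183])),proj(F[n],np.array([.5193,-.4096,.293])))
```

```text
scene 210 ........................................
scene 213 ........................................
scene 216 ........................................
scene 219 ....###.######..........................
scene 222 .....###########........................
scene 225 ......###########.......................
scene 228 .......###########......................
scene 231 .........##########.........###.........
scene 234 ..........##########...#########........
scene 237 ..........#######################.......
scene 240 ...........#######################......
scene 243 .............#####################......
scene 246 ..............####################......
scene 249 ...............#################........
scene 252 .................##########.............
scene 255 ........................................
scene 258 ........................................
expect end/top [129.80894753 248.27780259] [116.77863674 208.39631209]
side 58 .........................
side 61 .........................
side 64 ........###########......
side 67 ......#############......
side 70 ......#############......
side 73 ......#############......
side 76 ......#############......
side 79 ......#############......
side 82 .....###############.....
side 85 .....##############......
side 88 .....##############......
side 91 .....##############......
side 94 .....##############......
side 97 ......###########........
side 100 ........#................
expect end/top [344.1300058   98.57036383] [346.4964259   63.23216894]
```

The grip hangs straight, with its end and top matching the predicted pixels. I'll lower it into the white tray.

```bash
python3 -m jog '[{"tx":0,"ty":0,"tz":0.18,"wx":0,"wy":0,"wz":0,"jaw":0.3},{"tx":0,"ty":0,"tz":0.18,"wx":0,"wy":0,"wz":0,"jaw":0.3},{"tx":0,"ty":0,"tz":0.18,"wx":0,"wy":0,"wz":0,"jaw":0.3},{"tx":0,"ty":0,"tz":0.1,"wx":0,"wy":0,"wz":0,"jaw":0.3},{"tx":0,"ty":0,"tz":0.05,"wx":0,"wy":0,"wz":0,"jaw":0.3},{"tx":0,"ty":0,"tz":0.01,"wx":0,"wy":0,"wz":0,"jaw":0.3},{"tx":0,"ty":0,"tz":0,"wx":0,"wy":0,"wz":0,"jaw":0.3},{"tx":0,"ty":0,"tz":0,"wx":0,"wy":0,"wz":0,"jaw":0.3}]'
python3 -m jog '[{"tx":0,"ty":0,"tz":0.008,"wx":0,"wy":0,"wz":0,"jaw":0.3},{"tx":0,"ty":0,"tz":0,"wx":0,"wy":0,"wz":0,"jaw":0.3}]'
```

```text
t: 27.15
position: [0.5217, -0.4085, 0.093]
tcp_rot: [[-0.0, 1.0, 0.003], [1.0, 0.0, -0.001], [-0.001, 0.003, -1.0]]
force: [0.3, -0.6, -1.4]
finger_gap: 0.338
grasp_force: 30.0
t: 27.35
position: [0.5209, -0.4082, 0.0897]
tcp_rot: [[-0.0, 1.0, 0.001], [1.0, 0.0, -0.001], [-0.001, 0.001, -1.0]]
force: [0.6, 0.6, -1.1]
finger_gap: 0.338
grasp_force: 30.0
```

```bash
python3 -m jog '[{"tx":0,"ty":0,"tz":0.005,"wx":0,"wy":0,"wz":0,"jaw":0.3},{"tx":0,"ty":0,"tz":0,"wx":0,"wy":0,"wz":0,"jaw":0.3}]'|grep -E "pos|for"
python3 -m jog '[{"tx":0,"ty":0,"tz":0.005,"wx":0,"wy":0,"wz":0,"jaw":0.3},{"tx":0,"ty":0,"tz":0,"wx":0,"wy":0,"wz":0,"jaw":0.3}]'|grep -E "pos|for"
```

```text
position: [0.5208, -0.4082, 0.0882]
force: [0.8, 0.1, 1.1]
grasp_force: 30.0
position: [0.5209, -0.4083, 0.0881]
force: [-2.8, 2.5, 9.8]
grasp_force: 30.0
```

```bash
python3 -m jog '[{"tx":0,"ty":0,"tz":0,"wx":0,"wy":0,"wz":0,"jaw":0.6},{"tx":0,"ty":0,"tz":0,"wx":0,"wy":0,"wz":0,"jaw":0.9},{"tx":0,"ty":0,"tz":0,"wx":0,"wy":0,"wz":0,"jaw":0.9},{"tx":0,"ty":0,"tz":0,"wx":0,"wy":0,"wz":0,"jaw":0.9},{"tx":0,"ty":0,"tz":0,"wx":0,"wy":0,"wz":0,"jaw":0.9}]'
python3 -m jog '[{"tx":0,"ty":0,"tz":-0.06,"wx":0,"wy":0,"wz":0,"jaw":0.9},{"tx":0,"ty":0,"tz":-0.16,"wx":0,"wy":0,"wz":0,"jaw":0.9},{"tx":0,"ty":0,"tz":-0.18,"wx":0,"wy":0,"wz":0,"jaw":0.9},{"tx":0,"ty":0,"tz":-0.18,"wx":0,"wy":0,"wz":0,"jaw":0.9},{"tx":0.18,"ty":0,"tz":0,"wx":0,"wy":0,"wz":0,"jaw":0.9},{"tx":0.18,"ty":0,"tz":0,"wx":0,"wy":0,"wz":0,"jaw":0.9},{"tx":0.18,"ty":0,"tz":0,"wx":0,"wy":0,"wz":0,"jaw":0.9},{"tx":0.18,"ty":0,"tz":0,"wx":0,"wy":0,"wz":0,"jaw":0.9},{"tx":0.18,"ty":0,"tz":0,"wx":0,"wy":0,"wz":0,"jaw":0.9},{"tx":0.18,"ty":0,"tz":0,"wx":0,"wy":0,"wz":0,"jaw":0.9},{"tx":0.18,"ty":0,"tz":0,"wx":0,"wy":0,"wz":0,"jaw":0.9},{"tx":0,"ty":0,"tz":0,"wx":0,"wy":0,"wz":0,"jaw":0.9}]'
python3 chk.py
```

```text
t: 28.25
position: [0.5205, -0.4079, 0.0863]
tcp_rot: [[-0.0, 1.0, -0.0], [1.0, 0.0, 0.0], [0.0, -0.0, -1.0]]
force: [1.1, -0.1, 0.3]
finger_gap: 0.707
grasp_force: 0.0
t: 29.45
position: [0.521, -0.0859, 0.2329]
tcp_rot: [[-0.009, 1.0, 0.002], [1.0, 0.009, 0.002], [0.002, 0.002, -1.0]]
force: [0.3, -0.8, -0.6]
finger_gap: 0.901
grasp_force: 0.0
scene [(540, [196.2, 237.9], [187, 220, 19, 38]), (688, [143.1, 285.4], [131, 266, 26, 40])]
side [(770, [335.5, 153.8], [324, 122, 25, 61])]
```

View pics/scene5.png

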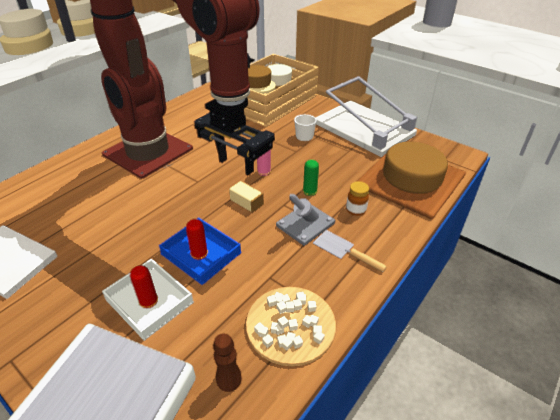

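Both grips stand in their trays: blue at (196,238) and white at (143,285), whose image lean matches the perspective there. The bystanders haven't moved and the arm is clear.

```bash
python3 -c "
from cell import workorder
print(workorder.job_done())"
```

```text
the job is handed in; nothing more can be done
None
```

I handed the job in at about 30 s: the grip that went fully home stands in the blue tray, the one that stopped 35 mm short stands in the white tray, and the verdict has not been shown to me.

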